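Slide the band mandrel under the hand press and seat the band

TASK

On the press bed, slide the brass mandrel that carries the steel band from its white ring into the yellow ring without lifting or tipping it, so that its whole foot lies inside the ring. Then pull the red-handled press lever all the way down so that the pad pushes the band fully home on the mandrel, and let the lever come back up. Leave the mandrel in the yellow ring, the rubber-topped block in its white ring, and everything else on the bench where it is.

Things in the scene. Friction and masses are not known exactly. Their poses are not given: they have to be found in the camera images.
- press: dark green cast-iron hand press, fixed; origin under the bed's centre, x towards the rear, y along the bed. Bed: flat plate 130 (x) by 440 mm (y), 12 mm thick, with painted rings, inner diameter 80, outer 88 mm: yellow at its centre, white at y = -140 and +140 mm. Rear base from x = 65 mm, 30 mm high; two hinge cheeks at x = 75 to 125 mm, y within 30 mm of the middle, 100 mm high.
- press_mark (a point): centre of the yellow ring, on the bed's top face (12 mm above the bench)
- lever_hinge (a point): axis of the lever's hinge (it runs along the press y), 100 mm behind the yellow ring's centre and 78 mm above the bench
- press_lever (a joint): lever angle, rad: 1.45 = its rest, nearly upright (a spring returns it there when let go); 0 = level, pointing to the press's -x (front), its pad on a fully seated band; decreases as it is pulled forward and down. Steel bar 18 mm wide, 10 mm thick; cream pad 36 mm across on its front/under face 100 mm from the hinge. About 7 N at the crossbar holds it level.
- lever_bar (a point): centre of the lever's red crossbar, a round bar 16 mm thick and 90 mm long along the press y; 180 mm from the hinge along the lever and, with the lever level, 10 mm above the hinge axis (with the lever upright: 10 mm behind it)
- carrier: brass mandrel on a round foot, loose, about 0.6 kg; origin at the centre of the foot's underside. Foot 64 mm across and 20 mm high, then a cone and a thin tapered mandrel to 58 mm height. It stands in one of the two white rings at the start. A steel molar band sits part-way down on its top.
- band (a joint): how far the band on the carrier stands above its seat, m: 0 is fully home (its top 59 mm above the carrier's underside); 5 to 7 mm at the start. It is held by friction. The band is a steel ring 15 mm across and 9 mm high.
- block: aluminium block with a black rubber dome, loose, in the other white ring; foot 64 mm across and 20 mm high, 43 mm high in all; origin at the centre of its underside. Stays there.
- splint: tinted blue horseshoe splint, loose, about 65 by 70 mm, 12 mm high; origin on its underside; leave alone
- seater: band seater, loose, cream handle and chrome shank along its x, 160 mm long, 13 mm high; leave alone
- dish: round aluminium pin dish, loose, 80 mm across, 16 mm high; origin at the centre of its underside; leave alone
- model: white plaster dental model, loose, 70 by 75 mm, 33 mm high; leave alone
Things that resemble listed ones, but are neither listed nor needed, are in the scene too. Several things have the shape of the carrier; the one meant has the colours described above.

How it is judged:
On the way, in this order (a step that is already met when the one before it is completed fails the run):
1. the mandrel's foot stands inside the yellow ring while the lever is still up and the band not yet pressed (horizontal distance between carrier and press_mark below 0.008 m and value of joint press_lever above 1.2 rad and value of joint band above 0.0035 m), for 0.2 s.
2. the lever is down and the band is home, the mandrel still in the yellow ring (horizontal distance between carrier and press_mark below 0.008 m and value of joint press_lever below 0.12 rad and value of joint band below 0.002 m), for 0.2 s.
At the end, for the whole second after the job is handed in: the mandrel stands upright and at rest on the bed within 8 mm of the yellow ring's centre (foot inside the ring), the band is within 2 mm of home, the lever is back up (above 1.25 rad), the block is within 15 mm of where it was and the splint, seater, dish and model within 30 mm (horizontal distance between carrier and press_mark below 0.008 m and value of joint band below 0.002 m and value of joint press_lever above 1.25 rad and angle between carrier's own z axis and vertical below 0.05 rad and z of carrier in the frame of press below 0.015 m and linear speed of carrier below 0.02 m/s and distance of block from where it was at the start of the episode below 0.015 m and distance of each of splint, seater, dish, model from where it was at the start of the episode below 0.03 m); the robot touches nothing.
It fails at once if the mandrel is lifted more than 6 mm off the bed (z of carrier in the frame of press above 0.018 m).
It fails at once if the mandrel is tipped or pushed off the bed (angle between carrier's own z axis and vertical above 0.2 rad or z of carrier in the frame of press below 0.006 m).
It fails at once if the rubber-topped block is pushed more than 15 mm (distance of block from where it was at the start of the episode above 0.015 m).
It fails at once if a bystander is moved more than 30 mm (distance of any of splint, seater, dish, model from where it was at the start of the episode above 0.03 m).
It also fails if it takes over 72 s, if anything falls off the work surface, if the arm or the gripper's body presses on something with over 40 N, if the wrist force passes 120 N, or if a joint passes its speed limit or range.

ROBOT

A 7-joint arm with a two-finger parallel gripper is mounted at the origin on the work surface. World frame = base frame: x ahead of the robot, y to its left, z up, the work surface at z = 0. Lengths are in m, angles in rad, forces in N, time in s.
With the tool pointing down it reaches from about 0.4 to 0.875 m from the base axis. Payload 4.4 kg.
Tool frame: the origin (TCP) lies at the very end of the fingers, on their centre line; the grasp point (between the pads) lies 19 mm behind it; z points along the fingers, y is the line along which they close (so a half turn about z gives the same grasp; the last joint's range is limited). The gripper opens to 85 mm and grips with 20 to 120 N. Pads are 22 mm wide; open, the fingers measure 114 mm over their backs; the gripper's body (76 mm by 85 mm) begins 54 mm behind the grasp point. The pads swing forward as they close: fully open they stand 13 mm farther back than shut.
Start: joints at [-1.291, 0.628, 0.038, 1.517, -0.027, 0.996, -0.02], TCP at [0.22, 0.612, 0.231] pointing down, gripper open.
Joint ranges: [-3.06, 3.06], [-0.37, 2.12], [-1.25, 1.32], [0.18, 2.47], [-1.1, 4.24], [0.23, 1.98], [-2.94, 2.94]. Speed limits (rad/s): [2.57, 2.57, 3.14, 3.14, 3.14, 3.14, 3.14].

INTERFACE

Orientations are given as a rotation vector (axis times angle).
In Python, from rig import r gives the robot as it stands.
- The arm moves only by the tool jog_arm, never from a script. Its argument "targets" is a list of rows, each a list of 2 entries, a list of its own where there are three numbers: the shift along the tool's x, y, z in units of 0.3 m (1.0 is 0.3 m), then the turn, a rotation vector about the tool's x, y, z in units of 90 degrees (1.0 is 90 degrees). A call has 1 to 5 rows; each row is the pose to reach, as a shift and turn from the pose commanded when the call began, along the tool's axes at that moment; what a row does not reach only later rows make up. A row lasts 1/8 s, in which the tool goes at most 62.5 mm and 10.7 degrees, less where a joint would pass 70% of its speed; a pose out of reach is approached as far as the arm can. A call with a number of a shift or a turn outside -1 to 1 is refused whole. A call with a gripper value outside its range is refused whole. "fingers" is the opening, from 0 (shut) to 1 (fully open), set as the call begins (left out, the last holds). The fingers move at their own pace and stop on an object; the grip force is fixed at half the most. Time passes only in rows, so rows that repeat a pose let the fingers close. It gives the time, the measured TCP pose, the force, the opening and the grip force at its end, in the units of the state.
- r.sense(): the state, without advancing time (a new reading comes with each control period).
- r.grab_frame(name): name is "side" or "top" or "wrist"; returns a dict with "img" (420x560x3 uint8, red, green, blue), "K" (3x3 intrinsics, pixels), "rvec" (rotation vector, rad) and "tvec" (3), from world to camera coordinates, as OpenCV has them; the wrist camera has in their place "tool_from_camera" (4x4, takes a point from camera to tool coordinates, whose origin is the TCP and whose axes are the flange's). Camera axes: x right, y down, z forward; pixel columns grow to the right and rows downward; lengths in m; the calibration is good to about 2 mm. The wrist camera is an equidistant fisheye: a pixel r from the principal point sees the ray r / f radians off the axis. A picture is of the moment at which its call begins: read the wrist's pose just before it. There is no depth.
- r.finish_job(): hands the job in; it is judged then, once.
The state is a dict: "clock": time; "joint_pos": joint angles; "joint_velocities": joint speeds; "effort": joint torques, N m; "position": TCP position; "eef_rot": TCP orientation; "ft_force": force on the tool from outside, world axes, zero at the start; "wrist_torque": the same for the moment, N m; "width": opening from 0.0 (shut) to 1.0 (fully open); "finger_force": force on a finger pad.
Only numpy, scipy, OpenCV 4.12 (cv2) and the standard library are available. Lean on these libraries where they do the work, as an engineer would, in place of code of your own. Each camera call takes 0.05 s, during which the arm holds its last target. There are 200 camera calls.

## Working session

There is one attempt and no reset: what is moved stays moved. The work goes in short steps, Python scripts to look and compute and a tool call to move; the robot and the scene stay as the last step left them, time stands still between calls to the robot, and variables do not carry over. Pictures are saved under pics/ and viewed, at most 10 in all, crops included, and the job is handed in when it is done.

Besides the shell and the picture viewer there is one more tool, called after "Request:" as name([rows], argument=value, ...), one row to a line, values as JSON. jog_arm: Moves the arm, as the interface text tells. Its arguments: {"type":"object","properties":{"targets":{"type":"array","items":{"type":"array"}},"fingers":{"type":"number"}},"required":["targets"]}

```bash
mkdir -p pics; ls; python3 - <<'E'
from rig import r
import cv2, json, numpy as np, pickle
s=r.sense(); print({k:np.round(v,3).tolist() for k,v in s.items()})
d={}
for n in("side","top"):
    f=r.grab_frame(n); d[n]=f; cv2.imwrite(f"pics/{n}0.png",f["img"][:,:,::-1]); print(n,{k:np.round(v,3).tolist() for k,v in f.items() if k!="img"})
pickle.dump(d,open("f0.pkl","wb"))
E
```

```text
pics
{'clock': 0.0, 'joint_pos': [-1.291, 0.629, 0.038, 1.518, -0.027, 0.996, -0.02], 'joint_velocities': [0.0, 0.001, 0.001, -0.0, -0.0, 0.0, 0.001], 'effort': [0.0, -56.342, 1.227, -19.345, 0.011, 0.01, 0.0], 'position': [0.22, 0.611, 0.23], 'eef_rot': [-0.54, -3.094, 0.003], 'ft_force': [-1.109, -0.445, 0.105], 'wrist_torque': [-0.081, -0.012, 0.028], 'finger_force': 0.0, 'width': 1.003}
side {'K': [[410.362, 0.0, 285.522], [0.0, 410.362, 211.228], [0.0, 0.0, 1.0]], 'rvec': [2.303, -0.621, 0.269], 'tvec': [-0.466, 0.223, 1.151]}
top {'K': [[453.688, 0.0, 272.79], [0.0, 453.688, 214.241], [0.0, 0.0, 1.0]], 'rvec': [2.169, -2.038, 0.23], 'tvec': [-0.033, 0.562, 1.213]}
```

View pics/side0.png

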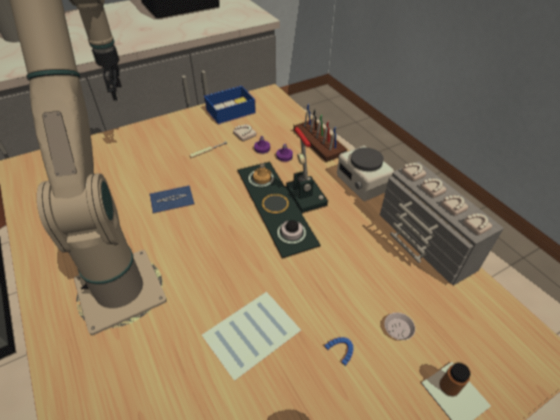

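View pics/top0.png

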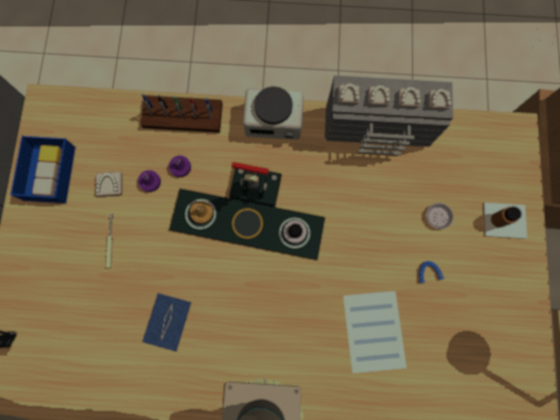

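The top view shows the bed with the brass carrier in the left white ring (~201,212), the yellow ring (~247,223), the block (~295,233), and the lever crossbar (~250,168). Next I'll refine these positions.

```bash
cat > h.py <<'E'
import numpy as np, cv2, pickle
from scipy.spatial.transform import Rotation as R
def ray(f,px):
    Rm=cv2.Rodrigues(np.array(f["rvec"],float))[0]; t=np.array(f["tvec"],float).ravel()
    return -Rm.T@t, Rm.T@np.linalg.inv(f["K"])@np.array([*px,1.])
def onz(f,px,z):
    c,d=ray(f,px); return c+d*(z-c[2])/d[2]
def proj(f,P):
    return cv2.projectPoints(np.atleast_2d(P).astype(float),np.array(f["rvec"],float),np.array(f["tvec"],float),np.array(f["K"],float),None)[0][:,0]
E
python3 - <<'E'
from h import *
d=pickle.load(open("f0.pkl","rb"))
# metric rectified view of top at z=0.012, 1 px = 1 mm then x2
f=d["top"]
for px in[(201,212),(247,223),(295,233)]: print(px,onz(f,px,.012).round(4))
c=f["img"][130:270,150:345]; a=cv2.resize(c,None,fx=4,fy=4,interpolation=cv2.INTER_CUBIC)
a=np.clip(a*1.6,0,255).astype(np.uint8); cv2.imwrite("pics/topc.png",a[:,:,::-1])
c=d["side"]["img"][120:265,230:370]; a=cv2.resize(c,None,fx=4,fy=4,interpolation=cv2.INTER_CUBIC)
a=np.clip(a*1.6,0,255).astype(np.uint8); cv2.imwrite("pics/sidec.png",a[:,:,::-1])
E
```

```text
(201, 212) [0.5681 0.2123 0.012 ]
(247, 223) [0.5437 0.0756 0.012 ]
(295, 233) [ 0.5229 -0.0654  0.012 ]
```

View pics/topc.png

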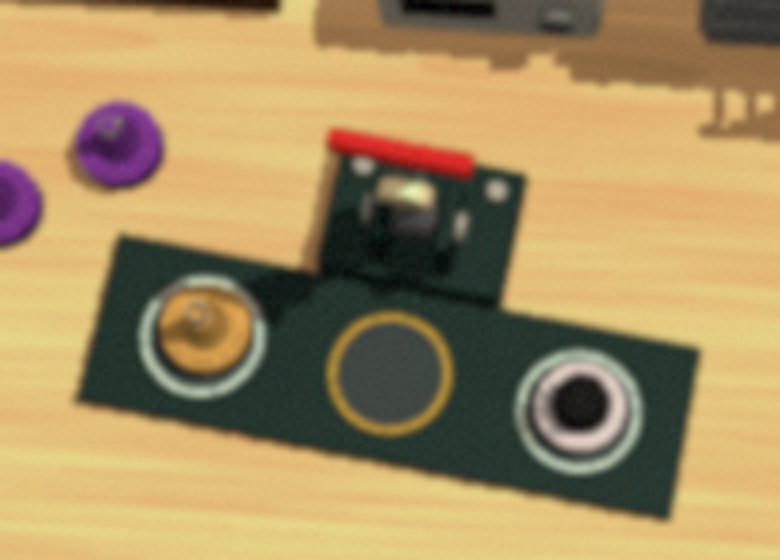

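View pics/sidec.png

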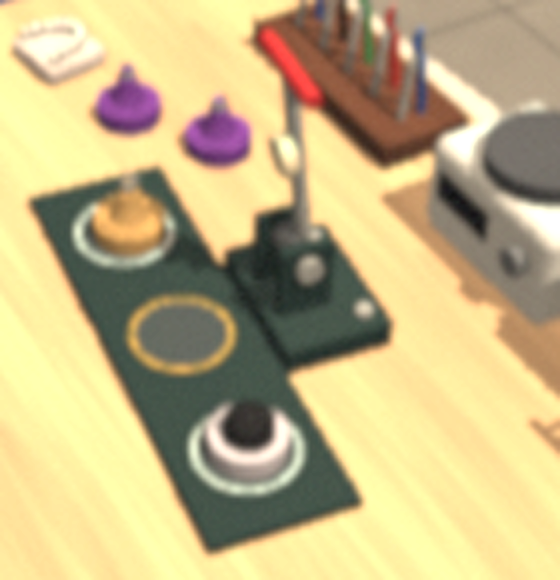

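The crops confirm the brass carrier is in the +y white ring (topcrop 205,335). The yellow ring is empty at topcrop (390,373), the block is at (578,410), and the red bar runs from (333,137) to (472,168). The purple look-alikes are off the bed. I'll fit the press pose and the carrier position.

```bash
cat >> h.py <<'E'
from scipy.optimize import least_squares, minimize
def circ(c,rad,z,n=60):
    t=np.linspace(0,2*np.pi,n,endpoint=False); return np.c_[c[0]+rad*np.cos(t),c[1]+rad*np.sin(t),np.full(n,z)]
def ringcentre(f,p0):   # yellow ring near world xy p0: centroid on plane z=.012 by ellipse fit
    hsv=cv2.cvtColor(f["img"],cv2.COLOR_RGB2HSV); h,s,v=cv2.split(hsv)
    q=proj(f,[*p0,.012])[0]
    m=(h>12)&(h<32)&(s>90)&(v>60); ys,xs=np.nonzero(m)
    P=np.array([onz(f,(x,y),.012)[:2] for x,y in zip(xs,ys) if np.hypot(x-q[0],y-q[1])<40])
    k=np.abs(np.linalg.norm(P-p0,axis=1)-.042)<.012; P=P[k]
    s=least_squares(lambda c:np.linalg.norm(P-c,axis=1)-.042,p0,loss="soft_l1",f_scale=.002); return s.x,len(P),np.abs(s.fun).mean()
def carrier(f,p0):      # orange silhouette vs foot + mandrel hulls
    h,s,v=cv2.split(cv2.cvtColor(f["img"],cv2.COLOR_RGB2HSV)); q=proj(f,[*p0,.03])[0]
    m=((h>6)&(h<24)&(s>100)&(v>70)).astype(np.float32)
    x0,y0=(q-26).astype(int); m=m[y0:y0+52,x0:x0+52]; S=8
    M=cv2.resize(m,None,fx=S,fy=S,interpolation=cv2.INTER_LINEAR)>.5
    def cost(c):
        A=np.zeros(M.shape,np.uint8)
        P=np.r_[circ(c,.032,.012),circ(c,.032,.032)]
        u=((proj(f,P)-[x0,y0]+.5)*S-.5)
        cv2.fillConvexPoly(A,np.round(cv2.convexHull(u.astype(np.float32))).astype(np.int32),1)
        return 1-(M&(A>0)).sum()/(M|(A>0)).sum()
    s=minimize(cost,p0,method="Nelder-Mead",options=dict(initial_simplex=np.array(p0)+np.array([[0,0],[.01,0],[0,.01]]),xatol=1e-4)); return s.x,s.fun
E
python3 - <<'E'
from h import *
d=pickle.load(open("f0.pkl","rb"))
o=lambda u,v,off:((u+.5)/4-.5+off[0],(v+.5)/4-.5+off[1])
cor=[(65,220),(65,-220),(-65,-220),(-65,220)]
ct=[(120,236),(700,349),(668,520),(80,403)]; cs=[(158,168),(360,500),(210,551),(32,203)]
T=[o(*c,(150,130)) for c in ct]; S=[o(*c,(230,120)) for c in cs]
def press(p,L): c,s=np.cos(p[2]),np.sin(p[2]); L=np.array(L,float)/1e3; return np.c_[p[0]+c*L[:,0]-s*L[:,1],p[1]+s*L[:,0]+c*L[:,1],L[:,2]]
C3=[(*c,12) for c in cor]
fun=lambda p:np.r_[(proj(d["top"],press(p,C3))-T).ravel(),(proj(d["side"],press(p,C3))-S).ravel()]
s=least_squares(fun,[.544,.076,-.17],loss="soft_l1"); print(s.x.round(4),s.fun.round(1))
for n in d:
    print(n,"ring",ringcentre(d[n],s.x[:2]))
    print(n,"carrier",carrier(d[n],press(s.x,[(0,140,12)])[0,:2]))
print("white+",press(s.x,[(0,140,12)]),"block",press(s.x,[(0,-140,12)]))
B=press(s.x,[(88.2,45,258),(88.2,-45,258)]); print("bar proj",proj(d["top"],B),[o(333,137,(150,130)),o(472,168,(150,130))])
print("side",proj(d["side"],B),[o(263,35,(230,120)),o(318,100,(230,120))])
from rig import r
w=r.grab_frame("wrist"); print(w["tool_from_camera"].round(3)); print(R.from_rotvec(r.sense()["eef_rot"]).as_matrix().round(3))
E
```

```text
[ 0.5423  0.075  -0.136 ] [-0.6 -0.6  0.8 -0.2  1.   0.6 -1.4  0.   0.2 -0.5  1.3  0.4 -0.4  0.3
 -1.4 -1. ]
side ring (array([0.54474309, 0.07882234]), 191, np.float64(0.003006579216596002))
side carrier (array([0.56884086, 0.21708952]), np.float64(0.8462530418685913))
top ring (array([0.54410338, 0.0757229 ]), 293, np.float64(0.0024026208194081007))
top carrier (array([0.56746657, 0.21063442]), np.float64(0.6078462693481144))
white+ [[0.56124488 0.21373833 0.012     ]] block [[ 0.52328881 -0.06367713  0.012     ]]
bar proj [[231.45887921 164.91845014]
 [267.81574916 171.92090547]] [(232.875, 163.875), (267.625, 171.625)]
side [[295.62363579 129.83190303]
 [307.9392112  146.3174726 ]] [(295.375, 128.375), (309.125, 144.625)]
[[-0.001 -0.957 -0.289  0.074]
 [ 1.    -0.    -0.    -0.   ]
 [ 0.    -0.289  0.957 -0.142]
 [ 0.     0.     0.     1.   ]]
[[-0.941  0.339 -0.   ]
 [ 0.339  0.941 -0.001]
 [-0.    -0.001 -1.   ]]
```

```bash
cat >> h.py <<'E'
def press(p,L): c,s=np.cos(p[2]),np.sin(p[2]); L=np.array(L,float)/1e3; return np.c_[p[0]+c*L[:,0]-s*L[:,1],p[1]+s*L[:,0]+c*L[:,1],L[:,2]]
E
sed -i 's/m=((h>6)&(h<24)&(s>100)&(v>70)).astype(np.float32)/m=((h>4)\&(h<28)\&(s>SMIN)\&(v>VMIN)).astype(np.float32); Q=cv2.convexHull(np.float32(proj(f,circ(p0,.047,.02)))); K=np.zeros(m.shape,np.float32); cv2.fillConvexPoly(K,np.round(Q).astype(np.int32),1); m=m*K/; s/^def carrier/SMIN,VMIN=70,50\ndef carrier/' h.py
python3 - <<'E'
from h import *
d=pickle.load(open("f0.pkl","rb"))
o=lambda u,v,off:((u+.5)/4-.5+off[0],(v+.5)/4-.5+off[1])
f=d["top"]
P3=[(65,220,12),(65,-220,12),(-65,-220,12),(-65,220,12),(0,0,12),(0,140,12),(0,-140,12)]
T=[o(*c,(150,130)) for c in [(120,236),(700,349),(668,520),(80,403),(390,373),(202,336),(578,411)]]
s=least_squares(lambda p:(proj(f,press(p,P3))-T).ravel(),[.544,.076,-.15]); print(s.x.round(4),s.fun.round(1))
print(press(s.x,[(0,140,12),(88.2,0,258),(88.2,27,258)]))
h=cv2.cvtColor(f["img"],cv2.COLOR_RGB2HSV); print("foot hsv",h[212,190:212].tolist())
for n in d: print(n,carrier(d[n],press(s.x,[(0,140,12)])[0,:2]))
E
```

```text
[ 0.5429  0.0752 -0.136 ] [-0.7 -0.8  0.8 -0.5  1.   0.3 -1.5 -0.2 -0.   0.4  0.1  0.4  0.2  0.2]
[[0.5619218  0.21390651 0.012     ]
 [0.6303315  0.06324347 0.258     ]
 [0.63399122 0.08999429 0.258     ]]
foot hsv [[17, 155, 74], [17, 164, 84], [17, 169, 83], [18, 165, 79], [17, 168, 76], [18, 163, 72], [17, 163, 69], [18, 162, 66], [18, 156, 72], [17, 155, 82], [17, 158, 87], [17, 163, 89], [18, 165, 88], [17, 161, 90], [18, 164, 92], [17, 161, 98], [17, 164, 107], [18, 162, 121], [17, 160, 132], [17, 158, 134], [18, 162, 134], [17, 164, 126]]
side (array([0.56728618, 0.21535305]), np.float64(0.05141833014028796))
top (array([0.56590226, 0.21068445]), np.float64(0.0697518443997317))
```

```bash
cat >> h.py <<'E'
PR=np.array([.5435,.0755,-.136])
def go(tgt,ang=0,tilt=0):  # world target xyz; ang = tool x direction relative to press -x (rad); prints shift & turn units
    from rig import r
    s=r.sense(); A=R.from_rotvec(s["eef_rot"]); a=np.pi+PR[2]+ang
    x=[np.cos(a),np.sin(a),0]; z=[0,0,-1]; B=R.from_matrix(np.c_[x,np.cross(z,x),z])*R.from_rotvec([0,tilt,0])
    sh=A.inv().apply(np.array(tgt)-s["position"])/.3; tu=(A.inv()*B).as_rotvec()/(np.pi/2)
    print("t",s["clock"],"pos",np.round(s["position"],4),"shift",sh.round(3),"turn",tu.round(3),"F",np.round(s["ft_force"],1),"w",s["width"]); return s
E
python3 -c "
from h import *
go([.566,.212,.15])"
```

```text
t 0.15 pos [0.2201 0.6111 0.2306] shift [-1.536 -0.86   0.27 ] turn [-0.001 -0.    -0.134] F [ 0.1 -0.7 -0.4] w 1.0009275029882339
```

Request:
jog_arm([
  [[-0.15, -0.09, 0], [0, 0, -0.03]],
  [[-0.33, -0.18, 0], [0, 0, -0.06]],
  [[-0.51, -0.28, 0], [0, 0, -0.09]],
  [[-0.68, -0.38, 0], [0, 0, -0.12]],
  [[-0.8, -0.45, 0], [0, 0, -0.134]],
], fingers=1)

```text
clock: 0.78
position: [0.4023, 0.4002, 0.2312]
eef_rot: [0.215, 3.134, -0.002]
ft_force: [0.3, -0.4, 0.2]
width: 1.001
finger_force: 0.0
```

```bash
python3 -c "
from h import *
go([.566,.212,.15])"
```

```text
t 0.775 pos [0.4023 0.4002 0.2312] shift [-0.626 -0.546  0.272] turn [-0.001  0.    -0.001] F [ 0.3 -0.4  0.2] w 1.001266243581645
```

Request:
jog_arm([
  [[-0.13, -0.12, 0.03], [0, 0, 0]],
  [[-0.28, -0.25, 0.1], [0, 0, 0]],
  [[-0.43, -0.37, 0.17], [0, 0, 0]],
  [[-0.57, -0.49, 0.25], [0, 0, 0]],
  [[-0.626, -0.546, 0.272], [0, 0, 0]],
])

```text
clock: 1.4
position: [0.5657, 0.2108, 0.1477]
eef_rot: [-0.221, -3.132, 0.005]
ft_force: [0.0, 0.5, -0.3]
width: 1.004
finger_force: 0.0
```

```bash
python3 - <<'E'
from h import *
from rig import r
go([.566,.212,.15])
s=go([.566,.212,.05]); w=r.grab_frame("wrist"); t=r.grab_frame("top")
pickle.dump((s,w,t),open("f1.pkl","wb"))
cv2.imwrite("pics/w1.png",np.clip(w["img"][:,:,::-1]*1.5,0,255)); print(w["K"].round(1))
# predicted pixel of carrier points in wrist
A=R.from_rotvec(s["eef_rot"]); T=np.linalg.inv(w["tool_from_camera"])
def wp(P):
    q=T[:3,:3]@A.inv().apply(np.array(P)-s["position"])+T[:3,3]; th=np.arctan2(np.hypot(*q[:2]),q[2]); e=q[:2]/np.hypot(*q[:2])
    return (np.array([w["K"][0,2],w["K"][1,2]])+w["K"][0,0]*th*e).round(1)
print("foot top c",wp([.566,.212,.032]),"+y edge",wp([.57,.244,.032]),"mandrel tip",wp([.566,.212,.075]),"yellow",wp([*PR[:2],.012]))
E
```

```text
t 1.4 pos [0.5657 0.2108 0.1477] shift [-0.     0.004 -0.008] turn [-0.002 -0.001 -0.003] F [ 0.   0.5 -0.3] w 1.004407407257291
t 1.4 pos [0.5657 0.2108 0.1477] shift [-0.001  0.005  0.326] turn [-0.002 -0.001 -0.003] F [ 0.   0.5 -0.3] w 1.004407407257291
[[325.2   0.  274.7]
 [  0.  325.2 207.3]
 [  0.    0.    1. ]]
foot top c [277.1 203.1] +y edge [315.9 202.6] mandrel tip [277.3 220.1] yellow [130.7 194.3][ WARN:0@4.765] global loadsave.cpp:1063 imwrite_ Unsupported depth image for selected encoder is fallbacked to CV_8U.
```

View pics/w1.png

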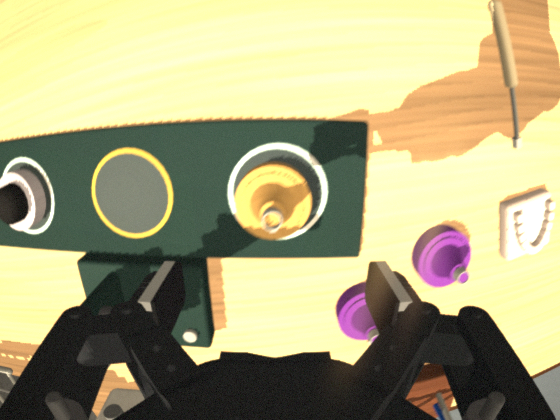

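Wrist view: the carrier's foot is centred near (273,200) and its tip is at (270,216), with the yellow ring at (132,192). That puts the carrier at about (0.564, 0.208), clear between the fingers. Next I descend.

```bash
python3 -c "
from h import *
go([.5645,.2085,.05]);go([.5645,.2085,.013])"
```

```text
t 1.5 pos [0.5657 0.2111 0.1483] shift [ 0.002 -0.008  0.328] turn [-0.002 -0.    -0.003] F [-0.   1.3 -0.1] w 0.9983216749178455
t 1.5 pos [0.5657 0.2111 0.1483] shift [ 0.002 -0.008  0.451] turn [-0.002 -0.    -0.003] F [-0.   1.3 -0.1] w 0.9983216749178455
```

Request:
jog_arm([
  [[0.002, -0.01, 0.12], [0, 0, -0.003]],
  [[0.003, -0.01, 0.25], [0, 0, -0.003]],
  [[0.003, -0.01, 0.34], [0, 0, -0.003]],
  [[0.003, -0.01, 0.41], [0, 0, -0.003]],
  [[0.003, -0.01, 0.448], [0, 0, -0.003]],
])

```text
clock: 2.12
position: [0.5617, 0.2144, 0.0146]
eef_rot: [-0.202, -3.133, -0.001]
ft_force: [-0.9, -0.3, -0.0]
width: 0.996
finger_force: 0.0
```

Request:
jog_arm([
  [[0, 0, 0], [0, 0, 0]],
  [[0, 0, 0], [0, 0, 0]],
  [[0, 0, 0], [0, 0, 0]],
  [[0, 0, 0], [0, 0, 0]],
  [[0, 0, 0], [0, 0, 0]],
], fingers=0.6)

```text
clock: 2.75
position: [0.5625, 0.2119, 0.0164]
eef_rot: [-0.206, -3.134, 0.002]
ft_force: [-3.0, -4.3, 6.5]
width: 0.721
finger_force: 66.2
```

```bash
python3 - <<'E'
from h import *
from rig import r
s=go([.5645,.2085,.013]); w=r.grab_frame("wrist");t=r.grab_frame("top"); pickle.dump((s,w,t),open("f2.pkl","wb"))
cv2.imwrite("pics/w2.png",np.clip(w["img"][:,:,::-1]*1.5,0,255).astype(np.uint8))
E
```

```text
t 2.75 pos [0.5625 0.2119 0.0164] shift [-0.008 -0.01   0.011] turn [-0.001 -0.     0.003] F [-3.  -4.3  6.5] w 0.720725130966585
```

View pics/w2.png

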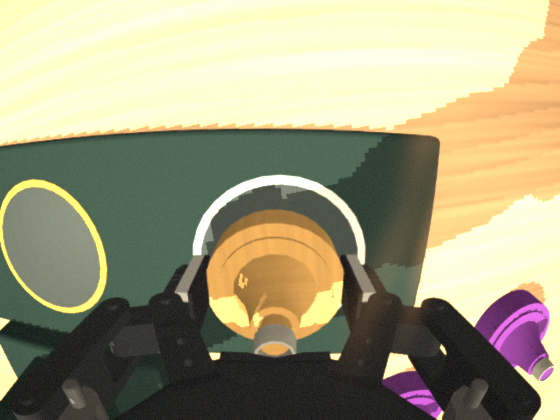

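The pads hold the foot symmetrically at 66 N, with no tilt. Now I slide it.

```bash
python3 -c "
from h import *
go([.5435,.0755,.0164])"
```

```text
t 2.85 pos [0.5625 0.2119 0.0164] shift [ 0.003 -0.459  0.001] turn [-0.001 -0.     0.003] F [-3.6 -3.5  6.5] w 0.7207646401029653
```

Request:
jog_arm([
  [[0, -0.03, 0], [0, 0, 0]],
  [[0, -0.07, 0], [0, 0, 0]],
  [[0, -0.12, 0], [0, 0, 0]],
  [[0, -0.17, 0], [0, 0, 0]],
  [[0, -0.22, 0], [0, 0, 0]],
])

```text
clock: 3.48
position: [0.5567, 0.1505, 0.0166]
eef_rot: [0.202, 3.13, 0.009]
ft_force: [0.7, 4.8, 1.2]
width: 0.72
finger_force: 65.8
```

Request:
jog_arm([
  [[0, -0.05, 0], [0, 0, 0]],
  [[0, -0.1, 0], [0, 0, 0]],
  [[0, -0.15, 0], [0, 0, 0]],
  [[0, -0.19, 0], [0, 0, 0]],
  [[0, -0.22, 0], [0, 0, 0]],
])

```text
clock: 4.1
position: [0.5482, 0.0845, 0.0165]
eef_rot: [0.202, 3.13, 0.007]
ft_force: [1.3, 6.2, 3.5]
width: 0.719
finger_force: 65.9
```

```bash
python3 - <<'E'
from h import *
from rig import r
s=go([.5435,.0755,.0164]); t=r.grab_frame("top"); w=r.grab_frame("wrist"); sd=r.grab_frame("side"); pickle.dump((s,w,t,sd),open("f3.pkl","wb"))
W=np.clip(w["img"][:,:,::-1]*1.5,0,255).astype(np.uint8)
a=cv2.resize(np.clip(sd["img"][150:250,220:340,::-1]*1.5,0,255).astype(np.uint8),None,fx=3,fy=3)
cv2.imwrite("pics/w3.png",np.hstack([cv2.resize(W,(440,330))[:300],a])); 
E
```

```text
t 4.1 pos [0.5482 0.0845 0.0165] shift [ 0.012 -0.032  0.   ] turn [0.003 0.003 0.004] F [1.3 6.2 3.5] w 0.7192932165663481
```

View pics/w3.png

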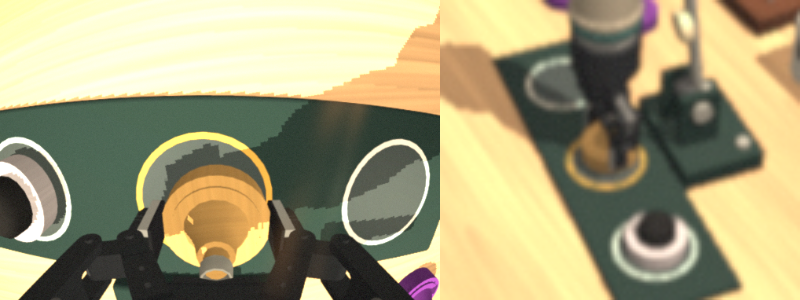

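The foot is still about 8 mm short in y: the foot centre is at px 216 against the ring centre at about 204. The lever is untouched. I'll make the final small slide, then release and measure.

Request:
jog_arm([
  [[0.003, -0.01, 0], [0, 0, 0]],
  [[0.007, -0.02, 0], [0, 0, 0]],
  [[0.01, -0.03, 0], [0, 0, 0]],
  [[0.01, -0.03, 0], [0, 0, 0]],
  [[0.01, -0.03, 0], [0, 0, 0]],
])

```text
clock: 4.88
position: [0.5446, 0.0759, 0.0165]
eef_rot: [0.202, 3.129, 0.006]
ft_force: [2.9, 5.0, 5.2]
width: 0.716
finger_force: 66.1
```

```bash
python3 - <<'E'
from h import *
from rig import r
s=go([.5435,.0755,.0164]); w=r.grab_frame("wrist"); sd=r.grab_frame("side")
pickle.dump((s,w,sd),open("f4.pkl","wb"))
K=w["K"]; A=R.from_rotvec(s["eef_rot"]); Tm=w["tool_from_camera"]
def wz(px,z):
    d=(np.array(px)-K[:2,2])/K[0,0]; th=np.linalg.norm(d); q=np.r_[d/th*np.sin(th),np.cos(th)]
    o=A.apply(Tm[:3,3])+s["position"]; v=A.apply(Tm[:3,:3]@q); return (o+v*(z-o[2])/v[2])
h,sa,v=cv2.split(cv2.cvtColor(w["img"],cv2.COLOR_RGB2HSV))
# yellow ring pixels (upper visible part): hue more yellow & saturated, rad ~42 of estimate
def fit(z,rad,c0,m,y1,tol):
    ys,xs=np.nonzero(m); P=np.array([wz((x,y),z)[:2] for x,y in zip(xs,ys) if y<y1])
    c=np.array(c0)
    for _ in range(6):
        Q=P[np.abs(np.linalg.norm(P-c,axis=1)-rad)<tol]; c=least_squares(lambda c:np.linalg.norm(Q-c,axis=1)-rad,c,loss="soft_l1",f_scale=.001).x
    return c.round(4),len(Q),np.abs(np.linalg.norm(Q-c,axis=1)-rad).mean().round(4)
print(h[150:250:5,272].tolist(),sa[150:250:5,272].tolist(),v[150:250:5,272].tolist())
print("ring",fit(.012,.042,PR[:2],(h>=20)&(h<34)&(sa>130)&(v>70),270,.006))
br=((h>8)&(h<24)&(sa>110)&(v>35)).astype(np.uint8)
up=br&(1-np.roll(br,1,0))   # upper edge of brass
print("foot upper edge z=.012..",fit(.012,.032,s["position"][:2],up>0,270,.006))
print("foot .032",fit(.032,.032,s["position"][:2],up>0,270,.006))
cv2.imwrite("pics/w4.png",np.clip(w["img"][:,:,::-1]*1.5,0,255).astype(np.uint8))
E
```

```text
t 4.875 pos [0.5446 0.0759 0.0165] shift [ 0.004 -0.002  0.   ] turn [0.003 0.004 0.005] F [2.9 5.  5.2] w 0.7161702625939341
[69, 65, 69, 69, 65, 23, 23, 45, 40, 60, 49, 50, 17, 17, 17, 17, 17, 17, 17, 17] [60, 68, 62, 69, 68, 165, 167, 25, 39, 24, 37, 29, 148, 150, 154, 155, 155, 156, 154, 162] [72, 68, 70, 70, 68, 249, 248, 61, 59, 54, 55, 53, 102, 107, 106, 163, 163, 162, 164, 164]
ring (array([0.5421, 0.0753]), 1638, np.float64(0.0011))
foot upper edge z=.012.. (array([0.5479, 0.0754]), 138, np.float64(0.0003))
foot .032 (array([0.5423, 0.0759]), 139, np.float64(0.0008))
```

View pics/w4.png

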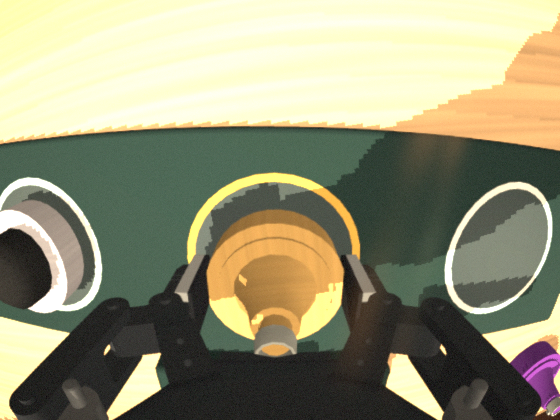

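The foot is centred in y but sits about 5.8 mm too far rear (front gap about 14 mm instead of 8, rows 182 to 210). I'll shift it forward.

Request:
jog_arm([
  [[0.006, 0, 0], [0, 0, 0]],
  [[0.012, 0, 0], [0, 0, 0]],
  [[0.018, 0, 0], [0, 0, 0]],
  [[0.019, 0, 0], [0, 0, 0]],
  [[0.019, 0, 0], [0, 0, 0]],
])

```text
clock: 5.6
position: [0.5404, 0.0747, 0.0164]
eef_rot: [0.204, 3.127, 0.003]
ft_force: [5.1, 2.1, 3.0]
width: 0.715
finger_force: 65.8
```

Request:
jog_arm([
  [[0, 0, 0], [0, 0, 0]],
  [[0, 0, 0], [0, 0, 0]],
  [[0, 0, 0], [0, 0, 0]],
  [[0, 0, 0], [0, 0, 0]],
], fingers=1)

```text
clock: 6.1
position: [0.5357, 0.0739, 0.0152]
eef_rot: [-0.205, -3.134, 0.0]
ft_force: [-0.5, 0.5, 0.5]
width: 1.001
finger_force: 0.0
```

```bash
cat >> h.py <<'E'
def wcheck():
    from rig import r
    s=r.sense(); w=r.grab_frame("wrist"); K=w["K"]; A=R.from_rotvec(s["eef_rot"]); Tm=w["tool_from_camera"]
    def wz(px,z):
        d=(np.array(px)-K[:2,2])/K[0,0]; th=np.linalg.norm(d); q=np.r_[d/th*np.sin(th),np.cos(th)]
        o=A.apply(Tm[:3,3])+s["position"]; v=A.apply(Tm[:3,:3]@q); return (o+v*(z-o[2])/v[2])
    h,sa,v=cv2.split(cv2.cvtColor(w["img"],cv2.COLOR_RGB2HSV))
    def fit(z,rad,c0,m,y1,tol):
        ys,xs=np.nonzero(m); P=np.array([wz((x,y),z)[:2] for x,y in zip(xs,ys) if y<y1]); c=np.array(c0)
        for _ in range(6):
            Q=P[np.abs(np.linalg.norm(P-c,axis=1)-rad)<tol]; c=least_squares(lambda c:np.linalg.norm(Q-c,axis=1)-rad,c,loss="soft_l1",f_scale=.001).x
        return c.round(4),len(Q),np.abs(np.linalg.norm(Q-c,axis=1)-rad).mean().round(4)
    print("ring",fit(.012,.042,PR[:2],(h>=20)&(h<34)&(sa>130)&(v>70),270,.006))
    br=((h>8)&(h<20)&(sa>110)&(v>35)).astype(np.uint8); up=br&(1-np.roll(br,1,0))
    print("foot",fit(.012,.032,PR[:2],up>0,270,.006)); return w
E
python3 -c "
from h import *
go([.5435,.0755,.16]);wcheck()"
```

```text
t 6.1 pos [0.5357 0.0739 0.0152] shift [-0.025  0.009 -0.483] turn [-0.    -0.     0.003] F [-0.5  0.5  0.5] w 1.000645963203643
ring (array([0.5396, 0.0756]), 155, np.float64(0.001))
foot (array([0.5428, 0.0738]), 131, np.float64(0.0002))
```

Request:
jog_arm([
  [[0, 0, -0.1], [0, 0, 0]],
  [[0, 0, -0.25], [0, 0, 0]],
  [[0, 0, -0.4], [0, 0, 0]],
  [[0, 0, -0.45], [0, 0, 0]],
  [[0, 0, -0.45], [0, 0, 0]],
])

```text
clock: 6.78
position: [0.5364, 0.074, 0.1508]
eef_rot: [0.205, 3.133, 0.001]
ft_force: [-0.2, -0.4, -0.4]
width: 1.003
finger_force: 0.0
```

```bash
python3 -c "
from h import *
from rig import r
go([.5435,.0755,.16]);w=wcheck()
sd=r.grab_frame('side');print('side ring',ringcentre(sd,PR[:2]),carrier(sd,PR[:2]))
a=np.clip(w['img'][:300,:,::-1]*1.5,0,255).astype(np.uint8);b=cv2.resize(np.clip(sd['img'][140:250,220:340,::-1]*1.5,0,255).astype(np.uint8),(240,220))
c=np.zeros((300,240,3),np.uint8);c[:220]=b;cv2.imwrite('pics/w5.png',np.hstack([a,c]))
"
```

```text
t 6.775 pos [0.5364 0.074  0.1508] shift [-0.023  0.008 -0.031] turn [0.    0.001 0.003] F [-0.2 -0.4 -0.4] w 1.0032274924019717
ring (array([0.5407, 0.0758]), 1652, np.float64(0.0017))
foot (array([0.5428, 0.0736]), 141, np.float64(0.0019))
side ring (array([0.54420644, 0.07785212]), 275, np.float64(0.004788233830980476)) (array([0.54252344, 0.06673047]), np.float64(0.36643034140969166))
```

View pics/w5.png

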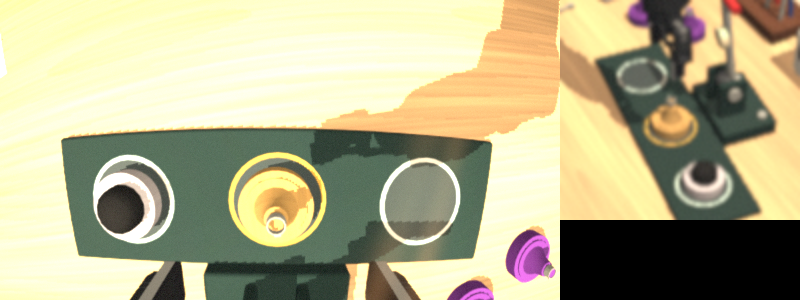

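The foot sits fully inside the yellow ring (foot 239–314 against ring 228–327 in columns), offset about 3 mm. The block is untouched. Next comes the lever bar.

```bash
python3 -c "
from h import *
B=press(PR,[(88.2,27,258)])[0];print(B)
s=go([B[0],B[1],.34],np.pi/2);print(s['joint_pos'])
go([B[0],B[1],.34],-np.pi/2)"
```

```text
[0.63454627 0.09029243 0.258     ]
t 6.875 pos [0.5351 0.0738 0.149 ] shift [-0.32   0.097 -0.637] turn [ 0.001 -0.001 -0.997] F [ 0.1 -0.8 -0.3] w 0.9981630406200237
[-0.14145479  0.58438473 -0.07122378  1.90390807  0.06419113  0.65783706
  1.18843307]
t 6.875 pos [0.5351 0.0738 0.149 ] shift [-0.32   0.097 -0.637] turn [-1.000e-03 -1.000e-03  1.003e+00] F [ 0.1 -0.8 -0.3] w 0.9981630406200237
```

Request:
jog_arm([
  [[0, 0, -0.18], [0, 0, 0.11]],
  [[0, 0, -0.36], [0, 0, 0.22]],
  [[0, 0, -0.52], [0, 0, 0.33]],
  [[0, 0, -0.62], [0, 0, 0.44]],
  [[0, 0, -0.66], [0, 0, 0.55]],
], fingers=0.5)

```text
clock: 7.5
position: [0.5363, 0.0741, 0.3484]
eef_rot: [1.506, 2.757, -0.0]
ft_force: [-0.8, -0.2, 0.4]
width: 0.496
finger_force: 0.0
```

```bash
python3 -c "
from h import *
B=press(PR,[(88.2,27,258)])[0]
s=go([B[0],B[1],.34],-np.pi/2);print(s['joint_pos'])"
```

```text
t 7.5 pos [0.5363 0.0741 0.3484] shift [-0.131  0.305  0.028] turn [-0.    0.    0.45] F [-0.8 -0.2  0.4] w 0.4962883584371362
[-0.30766671  0.35869726  0.16873217  1.65643096 -0.06485882  1.13205043
  0.44861916]
```

Request:
jog_arm([
  [[-0.03, 0.08, 0], [0, 0, 0.11]],
  [[-0.08, 0.18, 0], [0, 0, 0.22]],
  [[-0.12, 0.27, 0], [0, 0, 0.33]],
  [[-0.131, 0.305, 0.01], [0, 0, 0.44]],
  [[-0.131, 0.305, 0.02], [0, 0, 0.45]],
])

```text
clock: 8.12
position: [0.6339, 0.0912, 0.3393]
eef_rot: [-2.359, -2.072, 0.007]
ft_force: [-0.4, -0.9, 0.8]
width: 0.498
finger_force: 0.0
```

```bash
python3 - <<'E'
from h import *
from rig import r
B=press(PR,[(88.2,27,258)])[0]
s=go([B[0],B[1],.241],-np.pi/2)
w=r.grab_frame("wrist")
K=w["K"]; A=R.from_rotvec(s["eef_rot"]); T=w["tool_from_camera"]; Ti=np.linalg.inv(T)
def wp(P):
    q=Ti[:3,:3]@A.inv().apply(np.array(P)-s["position"])+Ti[:3,3]; n=np.hypot(*q[:2]); return K[:2,2]+K[0,0]*np.arctan2(n,q[2])*q[:2]/n
h,sa,v=cv2.split(cv2.cvtColor(w["img"],cv2.COLOR_RGB2HSV))
m=(((h<8)|(h>172))&(sa>150)&(v>60)).astype(np.uint8); n,l,st,c=cv2.connectedComponentsWithStats(m); 
for i in range(1,n):
    if st[i,4]>150: print("red",st[i],c[i].round(1))
for yy in(45,0,-45): print(yy,wp(press(PR,[(88.2,yy,258)])[0]).round(1))
a=np.clip(w["img"][:,:,::-1]*1.5,0,255).astype(np.uint8); cv2.imwrite("pics/w6.png",a)
E
```

```text
t 8.125 pos [0.6339 0.0912 0.3393] shift [-0.002  0.004  0.328] turn [-0.002  0.001  0.004] F [-0.4 -0.9  0.8] w 0.4983108992300221
red [ 264  191   23  114 2259] [274.7 245.5]
45 [277.  191.8]
0 [276.5 249.9]
-45 [276.  299.9]
```

View pics/w6.png

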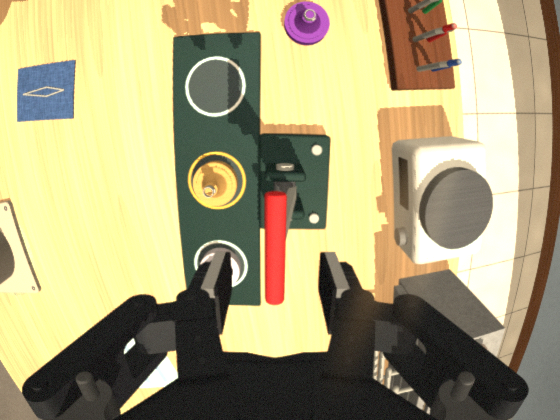

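The red bar lies centred between the fingers (265–287 columns, rows 191–305), as predicted. I'll descend and grip it.

Request:
jog_arm([
  [[0, 0.002, 0.1], [0, 0, 0.004]],
  [[0, 0.002, 0.2], [0, 0, 0.004]],
  [[0, 0.002, 0.28], [0, 0, 0.004]],
  [[0, 0.002, 0.325], [0, 0, 0.004]],
  [[0, 0.002, 0.325], [0, 0, 0.004]],
])

```text
clock: 8.8
position: [0.6339, 0.0907, 0.2439]
eef_rot: [-2.366, -2.065, 0.003]
ft_force: [-0.3, 0.4, -0.5]
width: 0.5
finger_force: 0.0
```

Request:
jog_arm([
  [[0, 0, 0], [0, 0, 0]],
  [[0, 0, 0], [0, 0, 0]],
  [[0, 0, 0], [0, 0, 0]],
  [[0, 0, 0], [0, 0, 0]],
  [[0, 0, 0], [0, 0, 0]],
], fingers=0)

```text
clock: 9.43
position: [0.6344, 0.091, 0.2461]
eef_rot: [-2.368, -2.064, -0.001]
ft_force: [-4.4, -0.4, 5.4]
width: 0.163
finger_force: 58.6
```

```bash
python3 - <<'E'
from h import *
B=press(PR,[(88.2,27,258)])[0]
s=go([B[0],B[1],.241],-np.pi/2)
# arc: TCP deltas from a=1.45
b=lambda a:np.array([-180*np.cos(a)+10*np.sin(a),180*np.sin(a)+10*np.cos(a)])
A=R.from_rotvec(s["eef_rot"]); c,sn=np.cos(PR[2]),np.sin(PR[2])
for a in np.r_[np.arange(1.45,-.01,-.1),0,-.05]:
    d=b(a)-b(1.45); W=np.array([c*d[0],sn*d[0],d[1]])/300; print(round(a,2),A.inv().apply(W/1).round(3))
E
```

```text
t 9.425 pos [0.6344 0.091  0.2461] shift [-0.002  0.001  0.017] turn [-0. -0. -0.] F [-4.4 -0.4  5.4] w 0.16301386283015945
1.45 [0. 0. 0.]
1.35 [-0.    -0.06   0.007]
1.25 [-0.    -0.118  0.02 ]
1.15 [-0.    -0.175  0.038]
1.05 [-0.    -0.23   0.063]
0.95 [-0.    -0.283  0.092]
0.85 [-0.    -0.332  0.127]
0.75 [-0.    -0.377  0.166]
0.65 [-0.    -0.418  0.21 ]
0.55 [-0.    -0.455  0.258]
0.45 [-0.    -0.487  0.309]
0.35 [-0.001 -0.513  0.363]
0.25 [-0.001 -0.534  0.419]
0.15 [-0.001 -0.549  0.477]
0.05 [-0.001 -0.558  0.536]
0.0 [-0.001 -0.561  0.566]
-0.05 [-0.001 -0.562  0.596]
```

Gripped the bar at 59 N. Now I follow the arc down.

Request:
jog_arm([
  [[0, -0.06, 0.007], [0, 0, 0]],
  [[0, -0.118, 0.02], [0, 0, 0]],
  [[0, -0.175, 0.038], [0, 0, 0]],
  [[0, -0.23, 0.063], [0, 0, 0]],
  [[0, -0.283, 0.092], [0, 0, 0]],
])

```text
clock: 10.05
position: [0.5546, 0.1022, 0.2199]
eef_rot: [2.363, 2.06, 0.014]
ft_force: [7.7, -1.4, -5.7]
width: 0.154
finger_force: 62.4
```

Request:
jog_arm([
  [[0, -0.049, 0.035], [0, 0, 0]],
  [[0, -0.094, 0.074], [0, 0, 0]],
  [[0, -0.135, 0.118], [0, 0, 0]],
  [[0, -0.172, 0.166], [0, 0, 0]],
  [[0, -0.204, 0.217], [0, 0, 0]],
])

```text
clock: 10.68
position: [0.4925, 0.1108, 0.1534]
eef_rot: [2.365, 2.062, 0.009]
ft_force: [1.0, -0.4, 5.3]
width: 0.158
finger_force: 70.6
```

Request:
jog_arm([
  [[0, -0.026, 0.054], [0, 0, 0]],
  [[0, -0.047, 0.11], [0, 0, 0]],
  [[0, -0.062, 0.168], [0, 0, 0]],
  [[0, -0.071, 0.227], [0, 0, 0]],
  [[0, -0.074, 0.257], [0, 0, 0]],
])

```text
clock: 11.3
position: [0.4679, 0.1142, 0.0751]
eef_rot: [-2.367, -2.065, -0.001]
ft_force: [-2.9, -0.2, 8.5]
width: 0.161
finger_force: 77.5
```

Request:
jog_arm([
  [[0, 0, 0.015], [0, 0, 0]],
  [[0, 0, 0.02], [0, 0, 0]],
  [[0, 0, 0.02], [0, 0, 0]],
])

```text
clock: 11.68
position: [0.4675, 0.1143, 0.0696]
eef_rot: [-2.367, -2.064, 0.0]
ft_force: [-3.9, 0.8, 6.5]
width: 0.158
finger_force: 77.3
```

```bash
python3 - <<'E'
from h import *
from rig import r
s=go([.5,.1,.07],-np.pi/2)
sd=r.grab_frame("side"); a=cv2.resize(np.clip(sd["img"][110:260,220:360,::-1]*1.6,0,255).astype(np.uint8),None,fx=3.5,fy=3.5); cv2.imwrite("pics/s7.png",a)
E
```

```text
t 11.675 pos [0.4675 0.1143 0.0696] shift [-0.032  0.114 -0.001] turn [-0.001 -0.    -0.   ] F [-3.9  0.8  6.5] w 0.15808553212125492
```

View pics/s7.png

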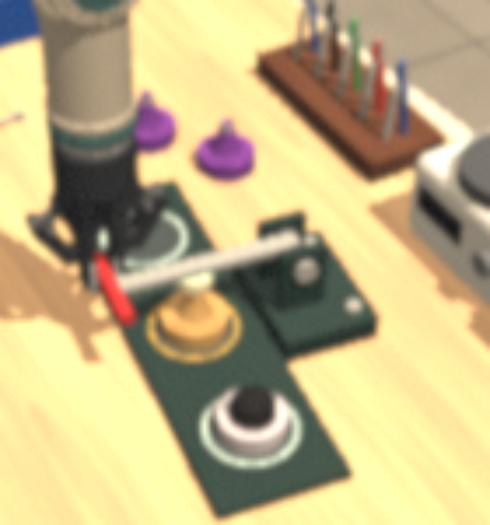

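The lever is level with its pad on the band, and the mandrel is in the yellow ring. I'll press a little further and watch the force to confirm the band is home.

Request:
jog_arm([
  [[0, 0, 0.01], [0, 0, 0]],
  [[0, 0, 0.02], [0, 0, 0]],
  [[0, 0, 0.02], [0, 0, 0]],
])

```text
clock: 12.1
position: [0.4673, 0.1143, 0.0653]
eef_rot: [-2.367, -2.064, -0.001]
ft_force: [-9.0, 0.9, 27.2]
width: 0.163
finger_force: 79.6
```

Request:
jog_arm([
  [[0, 0, 0.01], [0, 0, 0]],
  [[0, 0, 0.02], [0, 0, 0]],
  [[0, 0, 0.02], [0, 0, 0]],
  [[0, 0, 0.02], [0, 0, 0]],
])

```text
clock: 12.6
position: [0.4671, 0.1144, 0.0633]
eef_rot: [-2.366, -2.062, -0.005]
ft_force: [-15.4, -1.4, 75.5]
width: 0.164
finger_force: 86.2
```

```bash
python3 - <<'E'
from h import *
from rig import r
go([.5,.1,.07],-np.pi/2)
sd=r.grab_frame("side"); tp=r.grab_frame("top")
h,sa,v=cv2.split(cv2.cvtColor(sd["img"],cv2.COLOR_RGB2HSV))
m=(((h<8)|(h>172))&(sa>150)&(v>50)).astype(np.uint8); m[:,:200]=0; m[:,300:]=0; m[:170]=0;m[230:]=0
n,l,st,c=cv2.connectedComponentsWithStats(m)
for i in range(1,n): 
    if st[i,4]>15: ys,xs=np.nonzero(l==i); print(st[i],c[i].round(1))
d0=pickle.load(open("f0.pkl","rb"))["side"]
for a in(.1,.05,0,-.05):
    x=100-180*np.cos(a)+10*np.sin(a); z=78+180*np.sin(a)+10*np.cos(a)
    print(a,[proj(sd,press(PR,[(x,y,z)])[0])[0].round(1).tolist() for y in(12,0,-45)])
# calibration check: upright bar in frame 0
print("upright pred",[proj(d0,press(PR,[(88.2,y,258)])[0])[0].round(1).tolist() for y in(45,-45)])
ys,xs=np.nonzero(l==np.argmax(st[1:,4])+1); print(sorted(zip(ys.tolist(),xs.tolist()))[-12:])
a=cv2.resize(np.clip(sd["img"][175:225,235:305,::-1]*1.8,0,255).astype(np.uint8),None,fx=10,fy=10); cv2.imwrite("pics/s8.png",a)
E
```

```text
t 12.6 pos [0.4671 0.1144 0.0633] shift [-0.033  0.115 -0.023] turn [-0.    -0.003 -0.001] F [-15.4  -1.4  75.5] w 0.16359389831916193
[247 184  12  20  92] [252.2 194.2]
0.1 [[250.6, 186.6], [251.9, 189.0], [256.8, 198.2]]
0.05 [[250.4, 188.8], [251.7, 191.2], [256.5, 200.3]]
0 [[250.4, 190.9], [251.6, 193.3], [256.4, 202.5]]
-0.05 [[250.4, 193.0], [251.6, 195.4], [256.4, 204.5]]
upright pred [[295.9, 129.6], [308.2, 146.1]]
[(201, 254), (201, 255), (201, 256), (201, 257), (201, 258), (202, 254), (202, 255), (202, 256), (202, 257), (203, 255), (203, 256), (203, 257)]
```

I've now viewed 11 pictures, one over the limit of 10, so the rest will be numbers only. The lever angle reads about 0 from the bar's projection, and force builds stiffly. One more small press.

Request:
jog_arm([
  [[0, 0, 0.004], [0, 0, 0]],
  [[0, 0, 0.007], [0, 0, 0]],
  [[0, 0, 0.007], [0, 0, 0]],
])

```text
clock: 13.08
position: [0.4671, 0.1145, 0.0628]
eef_rot: [-2.366, -2.062, -0.006]
ft_force: [-19.6, -1.6, 95.1]
width: 0.16
finger_force: 88.5
```

Only 0.5 mm of motion for +20 N, so the band is home. Now I follow the lever back up.

Request:
jog_arm([
  [[0, 0, -0.04], [0, 0, 0]],
  [[0, 0, -0.07], [0, 0, 0]],
  [[0, 0.003, -0.1], [0, 0, 0]],
  [[0, 0.012, -0.156], [0, 0, 0]],
  [[0, 0.027, -0.214], [0, 0, 0]],
])

```text
clock: 13.7
position: [0.4772, 0.1128, 0.1192]
eef_rot: [2.367, 2.064, 0.001]
ft_force: [3.1, 0.8, -3.0]
width: 0.159
finger_force: 73.3
```

Request:
jog_arm([
  [[0, 0.021, -0.056], [0, 0, 0]],
  [[0, 0.047, -0.11], [0, 0, 0]],
  [[0, 0.079, -0.161], [0, 0, 0]],
  [[0, 0.116, -0.209], [0, 0, 0]],
  [[0, 0.157, -0.253], [0, 0, 0]],
])

```text
clock: 14.32
position: [0.5242, 0.1063, 0.1949]
eef_rot: [2.367, 2.063, 0.001]
ft_force: [1.0, 0.0, -2.1]
width: 0.161
finger_force: 66.6
```

Request:
jog_arm([
  [[0, 0.045, -0.039], [0, 0, 0]],
  [[0, 0.094, -0.074], [0, 0, 0]],
  [[0, 0.147, -0.103], [0, 0, 0]],
  [[0, 0.202, -0.128], [0, 0, 0]],
  [[0, 0.259, -0.146], [0, 0, 0]],
])

```text
clock: 14.95
position: [0.5992, 0.0959, 0.2389]
eef_rot: [-2.367, -2.063, 0.003]
ft_force: [-3.7, 1.0, 0.9]
width: 0.157
finger_force: 63.2
```

Now the final part of the arc to 1.45, then release.

Request:
jog_arm([
  [[0, 0.057, -0.018], [0, 0, 0]],
  [[0, 0.1, -0.025], [0, 0, 0]],
  [[0, 0.116, -0.026], [0, 0, 0]],
  [[0, 0.116, -0.026], [0, 0, 0]],
])

```text
clock: 15.45
position: [0.6342, 0.091, 0.2465]
eef_rot: [-2.368, -2.064, 0.001]
ft_force: [-2.8, 0.1, 3.5]
width: 0.157
finger_force: 60.8
```

Request:
jog_arm([
  [[0, 0, 0], [0, 0, 0]],
  [[0, 0, 0], [0, 0, 0]],
  [[0, 0, 0], [0, 0, 0]],
  [[0, 0, 0], [0, 0, 0]],
], fingers=0.55)

```text
clock: 15.95
position: [0.6343, 0.0909, 0.2466]
eef_rot: [2.368, 2.064, 0.0]
ft_force: [-0.5, 0.8, -0.8]
width: 0.551
finger_force: 0.0
```

Request:
jog_arm([
  [[0, 0, -0.08], [0, 0, 0]],
  [[0, 0, -0.2], [0, 0, 0]],
  [[0, 0, -0.32], [0, 0, 0]],
  [[0, 0, -0.36], [0, 0, 0]],
  [[0, 0, -0.36], [0, 0, 0]],
])

```text
clock: 16.58
position: [0.6343, 0.0909, 0.3548]
eef_rot: [2.368, 2.064, 0.001]
ft_force: [-0.1, 0.5, -0.4]
width: 0.549
finger_force: 0.0
```

```bash
python3 - <<'E'
from h import *
from rig import r
s=go([.5,.075,.3],0)
sd=r.grab_frame("side"); tp=r.grab_frame("top"); w=r.grab_frame("wrist"); pickle.dump((s,sd,tp,w),open("f9.pkl","wb"))
o=pickle.load(open("f0.pkl","rb"))
for n,f in(("side",sd),("top",tp),("side0",o["side"]),("top0",o["top"])):
    h,sa,v=cv2.split(cv2.cvtColor(f["img"],cv2.COLOR_RGB2HSV)); m=(((h<8)|(h>172))&(sa>150)&(v>50)); q=proj(f,press(PR,[(88,0,258)])[0])[0]
    ys,xs=np.nonzero(m); k=np.hypot(xs-q[0],ys-q[1])<25; print(n,"red",xs[k].mean().round(1),ys[k].mean().round(1),k.sum())
print("carrier side",carrier(sd,PR[:2]),"top",carrier(tp,PR[:2]))
# wrist: carrier/ring
E
```

```text
t 16.575 pos [0.6343 0.0909 0.3548] shift [-0.114 -0.436  0.182] turn [ 1.000e-03  0.000e+00 -1.001e+00] F [-0.1  0.5 -0.4] w 0.5493164138175007
side red 302.4 136.3 140
top red 253.1 168.7 183
side0 red 302.5 136.4 139
top0 red 250.1 168.1 217
carrier side (array([0.54252344, 0.06673047]), np.float64(0.36643034140969166)) top (array([0.547875, 0.07425 ]), np.float64(0.4625213293247745))
```

The lever is back up (same pixels as at the start), and the carrier's side silhouette is identical to before the press. I'll return to the earlier viewing pose to check the band height numerically.

Request:
jog_arm([
  [[0, -0.05, 0], [0, 0, -0.11]],
  [[-0.01, -0.14, 0], [0, 0, -0.22]],
  [[-0.01, -0.23, 0], [0, 0, -0.33]],
  [[-0.01, -0.31, 0], [0, 0, -0.44]],
  [[-0.005, -0.33, 0], [0, 0, -0.55]],
])

```text
clock: 17.35
position: [0.5338, 0.1032, 0.3536]
eef_rot: [-1.276, -2.868, 0.002]
ft_force: [1.0, 0.2, 0.6]
width: 0.552
finger_force: 0.0
```

```bash
python3 -c "
from h import *
go([.5364,.074,.1508],0)"
```

```text
t 17.35 pos [0.5338 0.1032 0.3536] shift [-0.079 -0.057  0.676] turn [-0.001 -0.002 -0.446] F [1.  0.2 0.6] w 0.5523866920992165
```

Request:
jog_arm([
  [[-0.03, -0.03, 0.1], [0, 0, -0.11]],
  [[-0.06, -0.05, 0.25], [0, 0, -0.22]],
  [[-0.079, -0.057, 0.4], [0, 0, -0.33]],
  [[-0.079, -0.057, 0.55], [0, 0, -0.44]],
  [[-0.079, -0.057, 0.676], [0, 0, -0.446]],
], fingers=1)

```text
clock: 17.98
position: [0.5374, 0.0735, 0.1491]
eef_rot: [-0.223, -3.131, 0.0]
ft_force: [0.3, 0.2, 0.9]
width: 1.001
finger_force: 0.0
```

Request:
jog_arm([
  [[0, 0, 0], [0, 0, 0]],
  [[0, 0, 0], [0, 0, 0]],
])

```text
clock: 18.23
position: [0.5394, 0.074, 0.1525]
eef_rot: [0.225, 3.133, 0.0]
ft_force: [0.6, 0.1, 0.9]
width: 1.0
finger_force: 0.0
```

```bash
python3 - <<'E'
from h import *
s=go([.5364,.074,.1508],0); w=wcheck()
a=cv2.imread("pics/w5.png")[:300,:560].astype(np.float32); b=np.clip(w["img"][:300,:,::-1]*1.5,0,255).astype(np.uint8).astype(np.float32)
def match(box):
    y0,y1,x0,x1=box; t=a[y0:y1,x0:x1]; P=8; S=b[y0-P:y1+P,x0-P:x1+P]
    r=cv2.matchTemplate(cv2.resize(S,None,fx=5,fy=5,interpolation=3),cv2.resize(t,None,fx=5,fy=5,interpolation=3),cv2.TM_CCOEFF_NORMED); _,v,_,l=cv2.minMaxLoc(r); return (l[0]/5-P,l[1]/5-P,round(v,3))
print("ring/foot",match((145,205,220,335)),"band",match((213,236,264,288)),"white ring",match((150,250,375,470)))
A=R.from_rotvec(s["eef_rot"]); T=w["tool_from_camera"]; Ti=np.linalg.inv(T); K=w["K"]
def wp(P):
    q=Ti[:3,:3]@A.inv().apply(np.array(P)-s["position"])+Ti[:3,3]; n=np.hypot(*q[:2]); return K[:2,2]+K[0,0]*np.arctan2(n,q[2])*q[:2]/n
for z in(.071,.076,.078): print(z,wp([.543,.0745,z]).round(2))
E
```

```text
t 18.225 pos [0.5394 0.074  0.1525] shift [ 0.01  -0.001  0.006] turn [ 0.     0.    -0.005] F [0.6 0.1 0.9] w 0.9996251731109838
ring (array([0.5415, 0.0758]), 1649, np.float64(0.0017))
foot (array([0.5436, 0.0733]), 144, np.float64(0.002))
ring/foot (0.0, -3.0, 0.992) band (0.0, -6.0, 0.785) white ring (0.0, -4.0, 0.983)
0.071 [276.48 220.4 ]
0.076 [276.52 222.7 ]
0.078 [276.54 223.64]
```

The band's image moved about 2 px beyond what the camera shift explains, so it dropped. Together with the 95 N stiff stop, that indicates it is seated. The foot is about 3 mm from the ring centre, so I'll hand in.

```bash
python3 -c "
from rig import r
print(r.finish_job())"
```

```text
the job is handed in; nothing more can be done
None
```

The job is handed in: by camera and force readings, the mandrel stands about 3 mm off the yellow ring's centre, the band was pressed to a stiff stop at 95 N on the bar, and the lever is back up; no verdict came back, and I viewed 11 pictures, one over the limit of 10.

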